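# Press the end button into the turned knob with the ratchet clamp

### The arm

A 6-joint arm with a two-finger parallel gripper is mounted at the origin on the work surface; the furniture and walls round the work are solid. World frame = base frame: x ahead of the robot, y to its left, z up, the work surface at z = 0. Lengths are in m, angles in rad, forces in N, time in s.
With the tool pointing down it reaches from about 0.4 to 0.825 m from the base axis. Payload 7 kg.
Tool frame: the origin (TCP) lies midway between the tips of the shut fingers; the grasp point (between the pads) lies 19 mm behind it (ctrl.pinch_z is the distance from the TCP to the grasp point, in m); z points along the fingers, y is the line along which they close (so a half turn about z gives the same grasp; the last joint's range is limited). The gripper opens to 85 mm and grips with 20 to 120 N. Pads are 22 mm wide; open, the fingers measure 114 mm over their backs; the gripper's body (76 mm by 85 mm) begins 54 mm behind the grasp point. The pads swing forward as they close: fully open they stand 13 mm farther back than shut.
Start: joints at [1.569, 0.359, 0.012, 0, -1.224, -0.288], TCP at [0.193, 0.647, 0.195] pointing down, gripper open.
Joint ranges: [-3.07, 3.07], [-1.43, 2.12], [-1.02, 1.25], [-3.03, 1.67], [-3.05, -0], [-3.03, 3.03]. Speed limits (rad/s): [2.39, 2.39, 3.01, 3.14, 3.14, 3.14].

### API

Orientations are given as a unit quaternion [x, y, z, w].
In Python, from workcell import ctrl, cams gives the robot as it stands. The module is installed in compiled form; this text tells all that it offers.
- The arm moves only by the tool drive_tool, never from a script. Its argument "plan" is a list of rows, each a list of 3 entries, a list of its own where there are three numbers: the finger opening in mm, from 0 to 85.4, then the shift along the tool's x, y, z in units of 30 mm (1.0 is 30 mm), then the turn, a rotation vector about the tool's x, y, z in units of 8 degrees (1.0 is 8 degrees). In form: [[gripper, [dx, dy, dz], [wx, wy, wz]], ...]. A call has 1 to 10 rows; each row is the pose to reach, as a shift and turn from the pose commanded when the call began, along the tool's axes at that moment; what a row does not reach only later rows make up. A row lasts 1/10 s, in which the tool goes at most 50 mm and 8.59 degrees, less where a joint would pass 70% of its speed; a pose out of reach is approached as far as the arm can. A call with a gripper value outside its range is refused whole. The fingers move at their own pace and stop on an object; the grip force is fixed at half the most. Time passes only in rows, so rows that repeat a pose let the fingers close. It gives the time, the measured TCP pose, the force, the opening and the grip force at its end, in the units of the state.
- ctrl.state(): the state, without advancing time (a new reading comes with each control period).
- cams.camera(name): name is "scene" or "top" or "wrist"; returns (picture, depth): 420x560x3 uint8, red, green, blue; 420x560 float32, m along the optical axis (not along the pixel's ray), 0 where there is no reading.
- cams.calibration(name): a dict with "intrinsics" (3x3 intrinsics, pixels), "dist_coeffs" ([k1, k2, p1, p2, k3] as OpenCV has them; the pictures are not rectified), "view" (4x4, takes a point from world to camera coordinates). Camera axes: x right, y down, z forward; pixel columns grow to the right and rows downward; lengths in m; the calibration is good to about 2 mm. A picture is of the moment at which its call begins: read the wrist's pose just before it. calibration takes no time and is no camera call; for the wrist camera it gives the pose at the moment of the call.
- ctrl.finish_job(): hands the job in; it is judged then, once.
The state is a dict: "time_s": time; "q": joint angles; "dq": joint speeds; "joint_torque": joint torques, N m; "tool_pos": TCP position; "orientation": TCP orientation; "ft_force": force on the tool from outside, world axes, zero at the start; "moment": the same for the moment, N m; "grip_width": opening from 0.0 (shut) to 1.0 (fully open); "grasp_force": force on a finger pad.
Only numpy, scipy, OpenCV 4.12 (cv2) and the standard library are available. Lean on these libraries where they do the work, as an engineer would, in place of code of your own. Each camera call takes 0.05 s, during which the arm holds its last target. There are 200 camera calls.

### The job

Close the handles of the ratchet clamp until the end button of the turned knob is fully home and the ratchet holds the clamp tight on it, but not so hard that the thin button cracks; let go and leave the clamp locked by itself for three seconds so that the tight fit settles. Then press the free handle sideways (down towards the bench) to free its ratchet, open the clamp fully, and lay the finished knob in the walnut dish without dropping it. Leave the other things where they stand.

Things in the scene. Friction and masses are not known exactly. Their poses are not given: they have to be found in the camera images.
- clamp: Ratchet clamp: black scissor limbs, left one screwed to a board (262 x 140 x 18 mm) fixed to the bench. Origin: bench level under the pivot; +x to the jaws, -x to the handles, +y from fixed to moving jaw, z up. Limbs 39 to 51 mm above the bench. The knob lies between the jaws in a narrow V cradle at (67, 0) mm, with 25 mm of finger room on its +x and -x sides. Fixed handle ends at (-160, 13) mm
- thumb_tab (a point): Middle of the top face (51 mm above the bench) of the ribbed tab ending the free handle, 146 mm from the pivot; tab 34 mm along the handle, 18 mm wide, 12 mm thick. Clamp open: at (-138, -47) mm of the clamp; closing swings it to the clamp's +y. The fixed handle is 59 mm away (mid to mid) when open, 25 to 40 mm when locked. The handle's outer side (clamp -y) is free to push on
- limb (a joint): Closing angle of the clamp (rad): 0 open, grows as the handles close, at most 0.26; 1 rad is 146 mm at the tab. Ratchet teeth hold from 0.07 on, every 0.019 rad (2.8 mm at the tab, 1.3 mm at the jaw). A light spring opens it (2 N at the tab). Passing a tooth takes up to 2 N more at the tab; let go between two teeth, the handle falls back to the last one passed
- handle (a joint): Sideways bend of the free handle, down towards the bench (rad): 0 at rest, at most 0.05 (6 mm at the tab); 0.017 (2 mm) clears the teeth. Sprung: with the ratchet locked the tab needs about 4 to 6 N down to clear, 9 N reaches the stop. Held down, the handle can swing open, but the pressing finger's friction may hold it: draw the tab outwards (clamp -y) meanwhile. Let up early, it locks again
- quadrant (a point): Middle of the top of the toothed quadrant, a curved bar (11 mm wide, top 60 mm above the bench) on the fixed limb that crosses over the free handle 104 mm from the pivot, teeth underneath
- jaw: Moving jaw; origin: middle of the face of its round rubber pad (19 mm across), 45 mm above the bench. Driving the button takes about 5 to 8 N of push at the tab. When it is home the nylon yields and the push climbs about 2 N per mm: 15 N at the tab locks the clamp tight, over 16.5 N may crack the button. The screw stop facing it is set up to 4 mm either way, so where this happens varies
- knob: Turned light-wood drawer knob, a barrel 34 mm thick and 40 mm long, 70 g. Origin: on its axis at mid-length, 45 mm above the bench in the cradle. Its y axis is its long axis, pointing to the end with the button
- button (a joint): How far the dark domed end button (22 mm across, 5.5 mm thick, in the knob's +y end) still stands off the knob's end face (m): 0 is home, starts at 0.002 to 0.0032. It moves only under about 9 N along its axis and stays where it is left
- dish: Round shallow walnut dish, 188 mm across, 42 mm high; its inner floor is about 110 mm across and 10 mm above the bench. Origin: centre of the underside
- amber_pot: Bystander: turned amber-coloured wooden pot, 63 mm wide, 69 mm high. Origin: centre of the underside
- goblet: Bystander: turned pale maple goblet, 78 mm wide, 86 mm high. Origin: centre of the underside
- wax_jar: Bystander: small jar with a yellow lid, 45 mm wide, 100 mm high. Origin: centre of the underside

How it is judged:
On the way, in this order (a step that is already met when the one before it is completed fails the run):
1. the button is home (within 1 mm) and the ratchet alone holds the jaw on it with more than 9 N, nothing touching the clamp, for 2 s (value of joint button below 0.001 m and value of joint limb above 0.065 rad and contact force between jaw and knob above 9 N and contact force between each of the fingers, the arm and clamp below 0.2 N), for 2 s.
2. the clamp is released and open (closing angle under 0.04 rad), the button still home (value of joint limb below 0.04 rad and value of joint button below 0.001 m), for 0.2 s.
At the end, for the whole second after the job is handed in: The knob lies at rest in the upright dish (its middle within 65 mm of the dish's centre and under 45 mm above the bench), its button home within 1 mm, and the clamp stands open (closing angle under 0.04 rad) (all of step 2 and horizontal distance between knob and dish below 0.065 m and z of knob in the frame of dish between 0.01 and 0.045 m and angle between dish's own z axis and vertical below 0.1 rad and linear speed of knob below 0.03 m/s); the robot touches nothing.
It fails at once if the button is cracked (more than 30 N between jaw and knob) (contact force between jaw and knob above 30 N).
It fails at once if the clamp is forced (more than 30 N from the robot on it) (contact force between any of the fingers, the arm and clamp above 30 N).
It fails at once if the knob is dropped (moves at over 0.7 m/s out of the fingers) (contact force between the fingers and knob below 0.2 N and linear speed of knob above 0.7 m/s).
It fails at once if a bystander is moved more than 30 mm (distance of any of amber_pot, goblet, wax_jar from where it was at the start of the episode above 0.03 m).
It also fails if it takes over 69 s, if anything falls off the work surface, if the arm or the gripper's body presses on something with over 40 N, if the wrist force passes 120 N, or if a joint passes its speed limit or range.

## Working session

There is one attempt and no reset: what is moved stays moved. The work goes in short steps, Python scripts to look and compute and a tool call to move; the robot and the scene stay as the last step left them, time stands still between calls to the robot, and variables do not carry over. Pictures are saved under pics/ and viewed, at most 10 in all, crops included, and the job is handed in when it is done.

Besides the shell and the picture viewer there is one more tool, called after "Emit:" as a command line: name --argument value ..., lists and objects as JSON in quotes. drive_tool: Moves the arm, as the interface text tells. Its arguments: {"type":"object","properties":{"plan":{"type":"array","items":{"type":"array"}}},"required":["plan"]}

```bash
mkdir -p pics
cat > h.py <<'E'
import numpy as np, cv2
from workcell import ctrl, cams
from scipy.spatial.transform import Rotation as R
def snap(n,f):
    p,d=cams.camera(n); c=cams.calibration(n)
    cv2.imwrite(f'pics/{f}.png',p[:,:,::-1]); np.savez(f'pics/{f}.npz',d=d,K=c['intrinsics'],D=c['dist_coeffs'],V=c['view'],p=p)
def load(f): return np.load(f'pics/{f}.npz')
def ray(z,u,v):
    x,y=cv2.undistortPoints(np.array([[[u,v]]],float),np.array(z['K']),np.array(z['D']))[0,0]
    return np.array([x,y,1.])
def px(z,u,v,h=None):
    "world point at pixel; by depth, or on plane z=h"
    r=ray(z,u,v);V=np.array(z['V']);Ri=V[:3,:3].T;o=-Ri@V[:3,3];w=Ri@r
    if h is None:
        a=z['d'][int(v)-1:int(v)+2,int(u)-1:int(u)+2];s=np.median(a[a>0])
    else: s=(h-o[2])/w[2]
    return o+w*s
def cloud(z):
    d=z['d'];v,u=np.mgrid[:420,:560];n=cv2.undistortPoints(np.stack([u,v],-1).reshape(-1,1,2).astype(float),np.array(z['K']),np.array(z['D'])).reshape(-1,2)
    P=np.c_[n,np.ones(len(n))]*d.reshape(-1,1);V=np.array(z['V']);return ((P-V[:3,3])@V[:3,:3]).reshape(420,560,3)
E
python3 - <<'E'
from h import *
s=ctrl.state();print({k:np.round(v,3) for k,v in s.items()},ctrl.pinch_z)
for n in('scene','top'): snap(n,n+'0')
a=[cv2.imread(f'pics/{n}0.png') for n in('scene','top')]
E
```

```text
{'time_s': np.float64(0.0), 'q': array([ 1.569,  0.359,  0.011, -0.   , -1.224, -0.288]), 'dq': array([-0.001,  0.002, -0.001,  0.   ,  0.   ,  0.003]), 'joint_torque': array([-0.0000e+00, -5.8331e+01,  2.9342e+01,  6.9360e+00, -6.0000e-03,
        0.0000e+00]), 'tool_pos': array([0.193, 0.646, 0.194]), 'orientation': array([ 0.99 , -0.144, -0.   ,  0.001]), 'ft_force': array([-0.584, -0.225, -0.182]), 'moment': array([ 0.031, -0.051, -0.012]), 'grasp_force': np.float64(0.0), 'grip_width': np.float64(0.999)} 0.0187
```

View pics/top0.png

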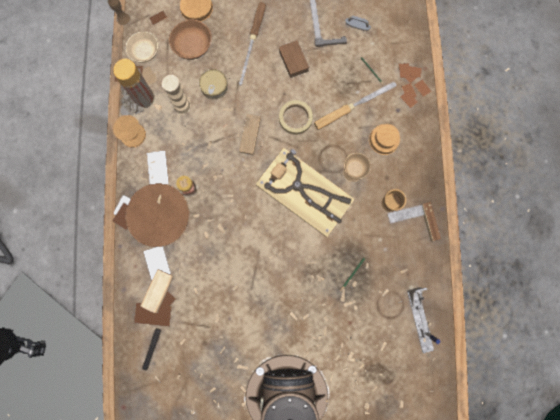

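View pics/scene0.png

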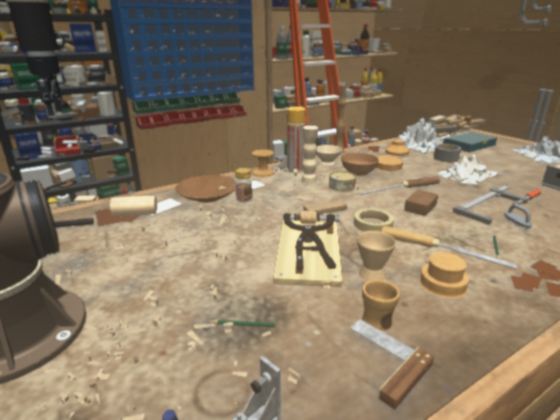

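The top view shows the clamp with its pivot at about (298,185), the jaws up-left, the knob at (278,170) and the handles down-right. The walnut dish is at (157,214). I'll enlarge the clamp.

Run:
```python
from h import *
p=cv2.imread('pics/top0.png')[138:245,248:362]
cv2.imwrite('pics/c1.png',cv2.resize(p,None,fx=5.5,fy=5.5,interpolation=cv2.INTER_CUBIC))
z=load('top0')
for n,u,v in [('dish',157,214),('dishL',127,214),('dishR',188,214),('dishT',157,184),('dishB',157,245),('amber?',185,186),('piv',298,185),('knob',278,171),('board',320,213)]: print(n,np.round(px(z,u,v),3))
print('boardcorners',[np.round(px(z,u,v,.018)[:2],3) for u,v in((257,184),(289,149),(354,203),(329,235))])
# refine board by points of height ~18mm
C=cloud(z);m=(abs(C[...,2]-.018)<.004)
yy,xx=np.mgrid[:420,:560];m&=(abs(xx-305)<65)&(abs(yy-190)<55)
P=C[m][:,:2].astype(np.float32);r=cv2.minAreaRect(P);print(len(P),r)
```

```text
dish [0.53 0.37 0.01]
dishL [0.528 0.453 0.037]
dishR [0.524 0.273 0.039]
dishT [0.614 0.364 0.041]
dishB [0.436 0.363 0.039]
amber? [0.594 0.271 0.1  ]
piv [ 0.599 -0.047  0.052]
knob [0.64 0.01 0.06]
board [ 0.521 -0.11   0.018]
boardcorners [array([0.611, 0.072]), array([ 0.716, -0.025]), array([ 0.548, -0.212]), array([ 0.456, -0.134])]
2318 ((0.6052104830741882, -0.045096591114997864), (0.3405002951622009, 0.29658734798431396), 87.29264068603516)
```

View pics/c1.png

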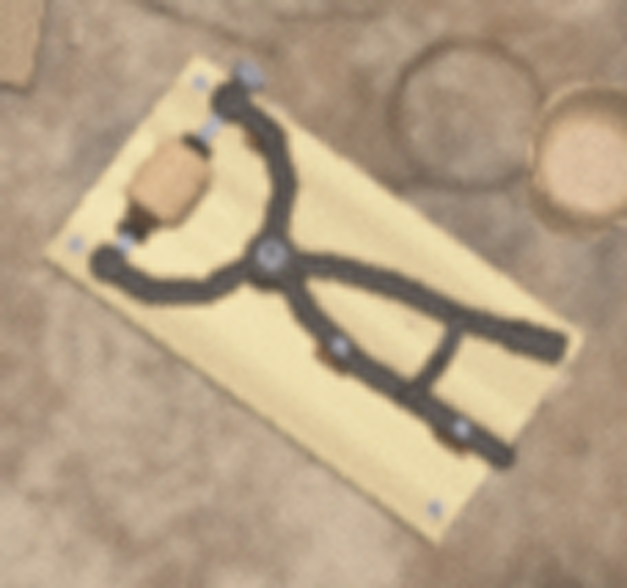

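The crop shows:
- pivot at (271,253)
- screwed (fixed) handle ending at (505,455)
- free handle with its tab at about (537,341)
- knob at (168,182), button end lower-left against the moving jaw at (105,265)
- screw stop at the upper jaw

I'll fit the clamp pose next.

Run:
```python
from h import *
z=load('top0')
f=lambda a,b,h:px(z,248+a/5.5-.4,138+b/5.5-.4,h)[:2]
W=np.array([f(271,253,.052),f(505,455,.051),f(537,341,.051),f(168,182,.062),f(52,255,.018),f(198,57,.018),f(582,330,.018),f(437,542,.018)])
L=np.array([[0,0],[-160,13],[-138,-47],[67,0]])/1000
n=4
c=L.mean(0);w=W[:n].mean(0);H=(L-c).T@(W[:n]-w);th=np.arctan2(H[0,1]-H[1,0],H[0,0]+H[1,1]);Rm=np.array([[np.cos(th),-np.sin(th)],[np.sin(th),np.cos(th)]]);t=w-Rm@c
print('th',np.degrees(th),'t',t);print((((W-t)@Rm)*1000).round(1))
B=W[4:];e=[(B[1]-B[2]),(B[0]-B[3]),];print('board edges deg',[np.degrees(np.arctan2(*x[::-1])) for x in e],[np.linalg.norm(x) for x in e])
for l in([-138,-47],[67,0],[-160,13],[-104,0]): print(l,(Rm@(np.array(l)/1000)+t).round(4))
C=cloud(z)
for lo,hi,b in[(.03,.044,(120,195,180,250))]:
  m=(C[...,2]>.034)&(C[...,2]<.046);yy,xx=np.mgrid[:420,:560];m&=(xx>b[0])&(xx<b[1])&(yy>b[2])&(yy<b[3])
  print('dish',cv2.minEnclosingCircle(C[m][:,:2].astype(np.float32)),cv2.fitEllipse(C[m][:,:2].astype(np.float32)))
# tall things near clamp/dish
m=(C[...,2]>.055)&(C[...,0]>.35)&(C[...,0]<.85)&(C[...,1]<.5)&(C[...,1]>-.35)
k,lab,st,ce=cv2.connectedComponentsWithStats(m.astype(np.uint8))
for i in range(1,k):
  if st[i,4]>15: P=C[lab==i];print(np.round(P.mean(0),3),P[:,2].max().round(3),st[i])
```

```text
th 52.46710342218552 t [ 0.60125951 -0.0434058 ]
[[   1.2   -1.7]
 [-159.5   12.8]
 [-138.7  -46.4]
 [  66.     1.3]
 [  98.    62.3]
 [  99.3  -72.9]
 [-155.7  -73. ]
 [-158.3   66.2]]
board edges deg [np.float64(52.48408134355421), np.float64(51.58343993262192)] [np.float64(0.25497206112456006), np.float64(0.2562640902579248)]
[-138, -47] [ 0.5545 -0.1815]
[67, 0] [0.6421 0.0097]
[-160, 13] [ 0.4935 -0.1624]
[-104, 0] [ 0.5379 -0.1259]
dish ((0.5391858816146851, 0.3480224013328552), 0.1156889945268631) ((0.5251807570457458, 0.36237698793411255), (0.17307902872562408, 0.18253959715366364), 18.9686279296875)
[0.847 0.3   0.174] 0.191 [165  88  12   7  51]
[0.848 0.301 0.118] 0.131 [170  96  10   5  34]
[0.847 0.302 0.067] 0.083 [172 102  12   5  38]
[0.777 0.452 0.08 ] 0.088 [113 115  26  26 540]
[ 0.766 -0.303  0.057] 0.06 [378 126   9   5  17]
[ 0.754 -0.339  0.057] 0.062 [392 127   7   9  21]
[ 0.729 -0.321  0.056] 0.058 [386 137   8   7  18]
[ 0.653 -0.221  0.072] 0.091 [344 153  27  27 317]
[0.642 0.009 0.059] 0.066 [272 163  13  15  99]
[0.6   0.272 0.093] 0.107 [176 176  18  19 261]
[ 0.548 -0.32   0.065] 0.075 [384 189  21  22 135]
[ 0.541 -0.126  0.058] 0.066 [320 195  14  18  70]
```

```bash
cat >> h.py <<'E'
TH=np.radians(52.4); T=np.array([.6012,-.0434])
def cl(x,y): "clamp mm -> world xy"; return T+np.array([[np.cos(TH),-np.sin(TH)],[np.sin(TH),np.cos(TH)]])@np.array([x,y])/1000
def inv(p): return np.array([[np.cos(TH),np.sin(TH)],[-np.sin(TH),np.cos(TH)]])@(np.array(p[:2])-T)*1000
def to(p,yaw=None,s=None):
    "row numbers to world point p with tool x at azimuth yaw (deg), tool down"
    s=s or ctrl.state();Q=R.from_quat(s['orientation']);d=Q.inv().apply(np.array(p)-s['tool_pos'])/.03
    G=Q if yaw is None else R.from_euler('z',yaw,degrees=True)*R.from_euler('x',180,degrees=True)
    print(np.round(p,4),'shift',d.round(2),'turn',(np.degrees((Q.inv()*G).as_rotvec())/8).round(2))
E
python3 - <<'E'
from h import *
to([.5,.3,.24]);to([*cl(-133,-90),.2],-27.6);to([*cl(-133,-90),.2],152.4);to([*cl(-133,-90),.03],-27.6)
E
```

```text
[0.5  0.3  0.24] shift [13.12  8.14 -1.5 ] turn [0. 0. 0.]
[ 0.5914 -0.2037  0.2   ] shift [20.83 23.36 -0.15] turn [ 0.01 -0.    1.37]
[ 0.5914 -0.2037  0.2   ] shift [20.83 23.36 -0.15] turn [ 0.000e+00  2.000e-02 -2.113e+01]
[ 0.5914 -0.2037  0.03  ] shift [20.83 23.35  5.52] turn [ 0.01 -0.    1.37]
```

Emit:
drive_tool --plan '[[0, [13.1, 8.1, -1.5], [0, 0, 0]], [0, [13.1, 8.1, -1.5], [0, 0, 0]], [0, [13.1, 8.1, -1.5], [0, 0, 0]], [0, [13.1, 8.1, -1.5], [0, 0, 0]], [0, [13.1, 8.1, -1.5], [0, 0, 0]], [0, [13.1, 8.1, -1.5], [0, 0, 0]], [0, [13.1, 8.1, -1.5], [0, 0, 0]], [0, [13.1, 8.1, -1.5], [0, 0, 0]], [0, [20.0, 21.5, -0.5], [0, 0, 1.37]], [0, [20.0, 21.5, -0.5], [0, 0, 1.37]]]'

```text
time_s: 1.1
tool_pos: [0.4828, 0.2507, 0.2289]
orientation: [0.971, -0.241, -0.0, 0.0]
ft_force: [1.0, 0.0, -1.7]
grip_width: -0.001
grasp_force: 0.0
```

Run:
```python
from h import *
s=ctrl.state();print(s['time_s'],s['tool_pos'].round(3))
to([*cl(-120,-60),.2],-27.6)
```

```text
1.1 [0.483 0.251 0.229]
[ 0.5755 -0.1751  0.2   ] shift [ 9.37 11.1   0.97] turn [ 0.    0.   -0.04]
```

Emit:
drive_tool --plan '[[0, [9.3, 11.1, 0.5], [0, 0, 0]], [0, [9.3, 11.1, 0.5], [0, 0, 0]], [0, [9.3, 11.1, 0.5], [0, 0, 0]], [0, [9.3, 11.1, 0.5], [0, 0, 0]], [0, [9.3, 11.1, 0.5], [0, 0, 0]], [0, [9.3, 11.1, 0.5], [0, 0, 0]], [0, [9.3, 11.1, 0.5], [0, 0, 0]], [0, [9.3, 11.1, 0.5], [0, 0, 0]], [0, [9.3, 11.1, 0.5], [0, 0, 0]], [0, [9.3, 11.1, 0.5], [0, 0, 0]]]'

```text
time_s: 2.1
tool_pos: [0.5753, -0.1754, 0.213]
orientation: [0.971, -0.24, -0.001, 0.0]
ft_force: [-0.6, -0.1, 0.3]
grip_width: -0.002
grasp_force: 0.0
```

Run:
```python
from h import *
s=ctrl.state();print(s['time_s'],s['tool_pos'].round(3),s['ft_force'].round(2))
snap('wrist','w1')
```

```text
2.1 [ 0.575 -0.175  0.213] [-0.58 -0.1   0.33]
```

View pics/w1.png

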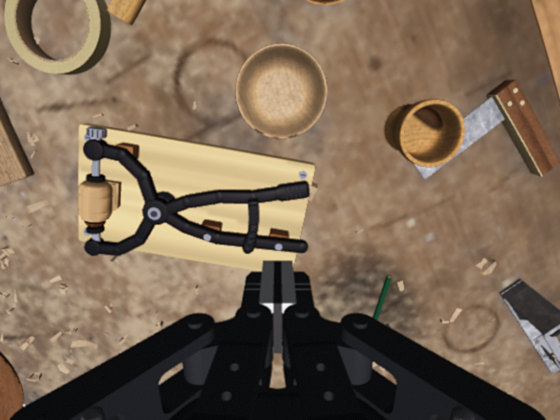

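The wrist view shows the tab at about (293,191), the pivot at (154,213), the fixed handle end at (306,246), the knob at (95,200), and the goblet rim centre at (281,90).

Run:
```python
from h import *
z=load('w1')
for n,u,v,h in[('tab',293,191,.051),('tabend',308,189,.051),('piv',154,213,.052),('fix',306,246,.051),('knob',95,200,.062),('quad',253,224,.06),('goblet',281,90,.086),('tip',278,264,None)]:
  p=px(z,u,v,h);print(n,p.round(4),inv(p).round(1))
print(px(z,293,191),px(z,95,200))
to([*cl(-136,-78),.03],-27.6);to([*cl(-136,-78),.1],-27.6)
```

```text
tab [ 0.5564 -0.1814  0.051 ] [-136.7  -48.7]
tabend [ 0.5511 -0.1959  0.051 ] [-151.4  -53.4]
piv [ 0.6034 -0.0421  0.052 ] [ 2.4 -0.9]
fix [ 0.4952 -0.166   0.051 ] [-161.9    9.2]
knob [ 0.6448 -0.0007  0.062 ] [60.5 -8.5]
quad [ 0.5467 -0.13    0.06  ] [-101.9   -9.7]
goblet [ 0.6489 -0.2155  0.086 ] [-107.3 -142.8]
tip [ 0.5846 -0.1783  0.2569] [-117.   -69.2]
[ 0.55650206 -0.18147136  0.05147504] [6.44803233e-01 5.33087561e-04 6.01391076e-02]
[ 0.58   -0.1987  0.03  ] shift [0.54 0.66 6.11] turn [ 0.01  0.01 -0.02]
[ 0.58   -0.1987  0.1   ] shift [0.54 0.66 3.77] turn [ 0.01  0.01 -0.02]
```

Emit:
drive_tool --plan '[[0, [0.54, 0.66, 1.5], [0, 0, 0]], [0, [0.54, 0.66, 3], [0, 0, 0]], [0, [0.54, 0.66, 4.5], [0, 0, 0]], [0, [0.54, 0.66, 5.6], [0, 0, 0]], [0, [0.54, 0.66, 6.1], [0, 0, 0]], [0, [0.54, 0.66, 6.1], [0, 0, 0]], [0, [0.54, 0.66, 6.1], [0, 0, 0]]]'

```text
time_s: 2.85
tool_pos: [0.5812, -0.1961, 0.0319]
orientation: [0.971, -0.238, 0.0, 0.0]
ft_force: [-0.0, -0.3, 0.5]
grip_width: 0.001
grasp_force: 0.0
```

Emit:
drive_tool --plan '[[0, [-0.1, 0, 0], [0, 0, 0]], [0, [-0.2, 0, 0], [0, 0, 0]], [0, [-0.3, 0, 0], [0, 0, 0]], [0, [-0.3, 0, 0], [0, 0, 0]]]'

```text
time_s: 3.25
tool_pos: [0.5726, -0.1923, 0.0322]
orientation: [0.971, -0.238, 0.0, -0.0]
ft_force: [-0.4, 0.4, 0.0]
grip_width: -0.004
grasp_force: 0.0
```

Emit:
drive_tool --plan '[[0, [-0.1, 0, 0], [0, 0, 0]], [0, [-0.2, 0, 0], [0, 0, 0]], [0, [-0.3, 0, 0], [0, 0, 0]], [0, [-0.3, 0, 0], [0, 0, 0]]]'

```text
time_s: 3.65
tool_pos: [0.5644, -0.1882, 0.0314]
orientation: [0.971, -0.238, -0.0, 0.0]
ft_force: [0.3, 0.2, 0.3]
grip_width: -0.0
grasp_force: 0.0
```

Emit:
drive_tool --plan '[[0, [-0.07, 0, 0], [0, 0, 0]], [0, [-0.13, 0, 0], [0, 0, 0]], [0, [-0.2, 0, 0], [0, 0, 0]], [0, [-0.2, 0, 0], [0, 0, 0]]]'

```text
time_s: 4.05
tool_pos: [0.5592, -0.1855, 0.0314]
orientation: [0.971, -0.238, -0.0, -0.0]
ft_force: [-0.8, 0.1, 0.9]
grip_width: -0.0
grasp_force: 0.0
```

Emit:
drive_tool --plan '[[0, [-0.07, 0, 0], [0, 0, 0]], [0, [-0.13, 0, 0], [0, 0, 0]], [0, [-0.13, 0, 0], [0, 0, 0]]]'

```text
time_s: 4.35
tool_pos: [0.5558, -0.1837, 0.0314]
orientation: [0.971, -0.238, -0.0, -0.0]
ft_force: [0.3, 0.6, -0.5]
grip_width: -0.001
grasp_force: 0.0
```

Run:
```python
from h import *
s=ctrl.state();print(s['time_s'],inv(s['tool_pos']),s['ft_force'].round(2),s['moment'].round(3))
snap('wrist','w2')
```

```text
4.35 [-138.87421417  -49.59583281] [ 0.32  0.56 -0.48] [-0.006  0.022  0.001]
```

View pics/w2.png

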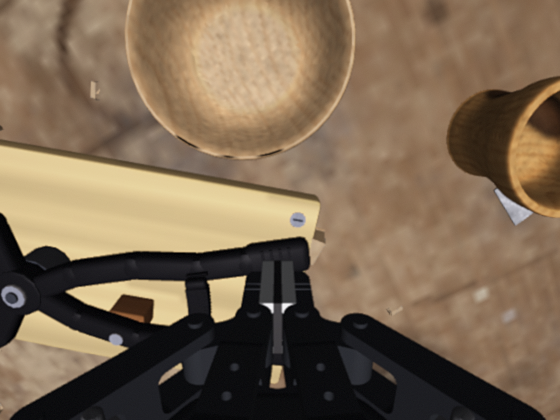

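Run:
```python
from h import *
z=load('w2');d=z['d']
for n,u,v,h in[('tabend',306,240,.051),('tabend2',306,268,.051),('piv',13,297,.052),('han',200,252,.051)]:
  p=px(z,u,v,h);print(n,p.round(4),inv(p).round(1))
V=z['V'];print('cam',-V[:3,:3].T@V[:3,3])
for v in range(232,300,6): print(v,[tuple(np.r_[inv(px(z,u,v)).round(0),(1000*px(z,u,v)[2]).round(0)]) for u in(268,278,300)])
p=cv2.imread('pics/w2.png')[200:340,170:340];cv2.imwrite('pics/c2.png',cv2.resize(p,None,fx=4,fy=4,interpolation=cv2.INTER_CUBIC))
```

```text
tabend [ 0.5598 -0.2012  0.051 ] [-150.3  -63.4]
tabend2 [ 0.5457 -0.1943  0.051 ] [-153.4  -48.1]
piv [ 0.6035 -0.0419  0.052 ] [ 2.6 -0.9]
han [ 0.5786 -0.1506  0.051 ] [-98.7 -47.5]
cam [ 0.62718904 -0.22014365  0.21011399]
232 [(np.float64(-132.0), np.float64(-51.0), np.float64(18.0)), (np.float64(-138.0), np.float64(-52.0), np.float64(18.0)), (np.float64(-151.0), np.float64(-54.0), np.float64(18.0))]
238 [(np.float64(-133.0), np.float64(-47.0), np.float64(19.0)), (np.float64(-139.0), np.float64(-49.0), np.float64(19.0)), (np.float64(-148.0), np.float64(-62.0), np.float64(46.0))]
244 [(np.float64(-132.0), np.float64(-57.0), np.float64(48.0)), (np.float64(-137.0), np.float64(-58.0), np.float64(49.0)), (np.float64(-148.0), np.float64(-60.0), np.float64(50.0))]
250 [(np.float64(-133.0), np.float64(-55.0), np.float64(51.0)), (np.float64(-137.0), np.float64(-56.0), np.float64(52.0)), (np.float64(-148.0), np.float64(-57.0), np.float64(51.0))]
256 [(np.float64(-133.0), np.float64(-52.0), np.float64(52.0)), (np.float64(-138.0), np.float64(-53.0), np.float64(52.0)), (np.float64(-149.0), n
[... 612 characters left out ...]
float64(-59.0), np.float64(89.0)), (np.float64(-137.0), np.float64(-60.0), np.float64(89.0)), (np.float64(-146.0), np.float64(-58.0), np.float64(82.0))]
286 [(np.float64(-133.0), np.float64(-59.0), np.float64(93.0)), (np.float64(-137.0), np.float64(-60.0), np.float64(93.0)), (np.float64(-146.0), np.float64(-57.0), np.float64(86.0))]
292 [(np.float64(-133.0), np.float64(-59.0), np.float64(98.0)), (np.float64(-137.0), np.float64(-60.0), np.float64(98.0)), (np.float64(-146.0), np.float64(-58.0), np.float64(91.0))]
298 [(np.float64(-133.0), np.float64(-59.0), np.float64(102.0)), (np.float64(-137.0), np.float64(-60.0), np.float64(102.0)), (np.float64(-146.0), np.float64(-58.0), np.float64(96.0))]
```

View pics/c2.png

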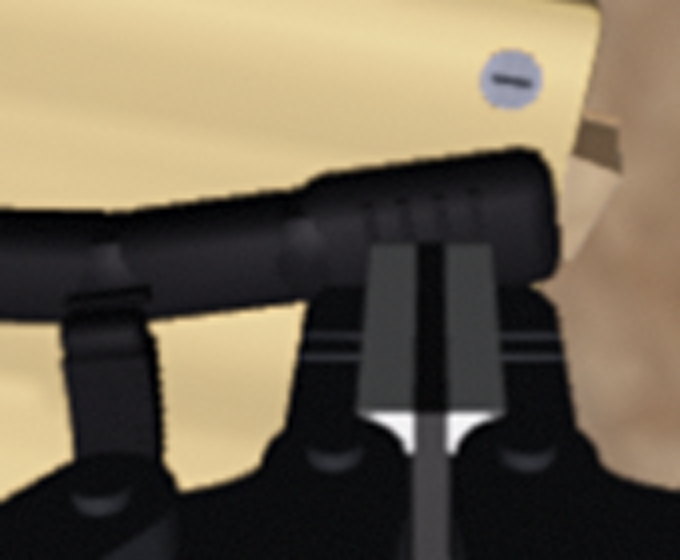

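Run:
```python
from h import *
for f,tp in(('w1',[.5753,-.1754,.213]),('w2',[.5558,-.1837,.0314])):
  z=load(f);V=np.array(z['V'])
  for dz in(0,.019,.03,.04,.05,.08):
    q=cv2.projectPoints(np.array([np.array(tp)+[0,0,dz]]),cv2.Rodrigues(V[:3,:3])[0],V[:3,3],np.array(z['K']),np.array(z['D']))[0].ravel();print(f,dz,q.round(0))
  d=z['d'];print(d[240:300:6,268].round(3))
print(np.round(V,3))
```

```text
w1 0 [281. 243.]
w1 0.019 [281. 258.]
w1 0.03 [282. 269.]
w1 0.04 [282. 279.]
w1 0.05 [282. 291.]
w1 0.08 [283. 337.]
[0.371 0.371 0.41  0.414 0.151 0.145 0.14  0.135 0.132 0.129]
w2 0 [279. 245.]
w2 0.019 [279. 260.]
w2 0.03 [279. 271.]
w2 0.04 [279. 281.]
w2 0.05 [279. 293.]
w2 0.08 [279. 340.]
[0.181 0.176 0.175 0.176 0.15  0.145 0.139 0.136 0.132 0.127]
[[-0.463 -0.886 -0.     0.095]
 [-0.842  0.439  0.314  0.559]
 [-0.278  0.145 -0.949  0.406]
 [ 0.     0.     0.     1.   ]]
```

Run:
```python
from h import *
snap('scene','s1');z=load('s1');C=cloud(z)
a=cv2.imread('pics/s1.png');cv2.imwrite('pics/c3.png',cv2.resize(a[200:310,255:390],None,fx=5,fy=5,interpolation=cv2.INTER_CUBIC))
V=z['V'];V=np.array(V)
tp=ctrl.state()['tool_pos']
for dz in(0,.02,.04,.07):
    print(dz,cv2.projectPoints(np.array([tp+[0,0,dz]]),cv2.Rodrigues(V[:3,:3])[0],V[:3,3],np.array(z['K']),np.array(z['D']))[0].ravel().round(1))
```

```text
0 [328.6 267.7]
0.02 [329.1 259.4]
0.04 [329.7 250.9]
0.07 [330.5 237.9]
```

View pics/c3.png

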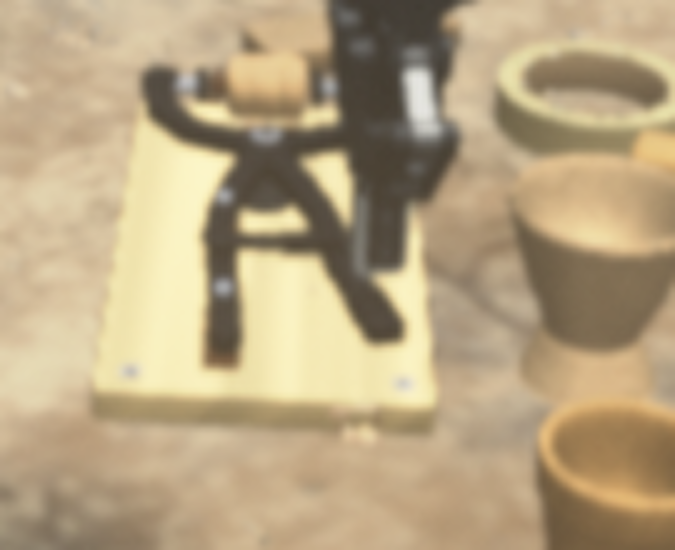

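Finger tips in the scene crop end at (380,270), about 33 mm above the reported TCP height, hovering over the tab. So the reported TCP sits below the real tips. I'll back off and find the true tip height by touching the board gently.

Emit:
drive_tool --plan '[[0, [0.5, 0, 0], [0, 0, 0]], [0, [1.0, 0, 0], [0, 0, 0]], [0, [1.0, 0, 0.3], [0, 0, 0]], [0, [1.0, 0, 0.6], [0, 0, 0]], [0, [1.0, 0, 0.8], [0, 0, 0]], [0, [1.0, 0, 0.8], [0, 0, 0]]]'

```text
time_s: 5.05
tool_pos: [0.581, -0.1974, 0.0059]
orientation: [0.971, -0.238, -0.001, 0.0]
ft_force: [-0.6, 0.4, 0.3]
grip_width: 0.002
grasp_force: 0.0
```

Run:
```python
from h import *
snap('wrist','w3');z=load('w3');s=ctrl.state();tp=s['tool_pos'];print(tp,inv(tp),s['ft_force'])
snap('scene','s2')
a=cv2.imread('pics/w3.png')[200:340,170:340];b=cv2.imread('pics/s2.png')[210:280,290:380]
a=cv2.resize(a,(480,395),interpolation=cv2.INTER_CUBIC);b=cv2.resize(b,(310,241),interpolation=cv2.INTER_CUBIC);b=cv2.copyMakeBorder(b,0,154,0,0,cv2.BORDER_CONSTANT)
cv2.imwrite('pics/c4.png',np.hstack([a,b]))
for v in range(238,300,6): print(v,[tuple(np.r_[inv(px(z,u,v)).round(0),(1000*px(z,u,v)[2]).round(0)].astype(int)) for u in(260,268,300)])
```

```text
[ 0.58165846 -0.1974396   0.0066108 ] [-133.96715603  -78.50396027] [-0.47902238  0.40509821  1.47828647]
238 [(np.int64(-122), np.int64(-111), np.int64(77)), (np.int64(-124), np.int64(-112), np.int64(78)), (np.int64(-134), np.int64(-117), np.int64(85))]
244 [(np.int64(-122), np.int64(-111), np.int64(81)), (np.int64(-124), np.int64(-111), np.int64(82)), (np.int64(-134), np.int64(-115), np.int64(87))]
250 [(np.int64(-122), np.int64(-110), np.int64(84)), (np.int64(-125), np.int64(-111), np.int64(85)), (np.int64(-147), np.int64(-75), np.int64(1))]
256 [(np.int64(-122), np.int64(-109), np.int64(86)), (np.int64(-125), np.int64(-110), np.int64(87)), (np.int64(-147), np.int64(-76), np.int64(11))]
262 [(np.int64(-125), np.int64(-73), np.int64(19)), (np.int64(-127), np.int64(-88), np.int64(48)), (np.int64(-146), np.int64(-75), np.int64(17))]
268 [(np.int64(-126), np.int64(-69), np.int64(19)), (np.int64(-128), np.int64(-88), np.int64(54)), (np.int64(-147), np.int64(-73), np.int64(19))]
274 [(np.int64(-125), np.int64(-84), np.int64(52)), (np.int64(-128), np.int64(-88), np.int64(59)), (np.int64(-142), np.int64(-87), np.int64(53))]
280 [(np.int64(-125), np.int64(-84), np.int64(58)), (np.int64(-128), np.int64(-88), np.int64(64)), (np.int64(-142), np.int64(-87), np.int64(57))]
286 [(np.int64(-125), np.int64(-84), np.int64(62)), (np.int64(-128), np.int64(-88), np.int64(68)), (np.int64(-141), np.int64(-87), np.int64(62))]
292 [(np.int64(-125), np.int64(-87), np.int64(72)), (np.int64(-128), np.int64(-88), np.int64(73)), (np.int64(-141), np.int64(-86), np.int64(66))]
298 [(np.int64(-125), np.int64(-87), np.int64(76)), (np.int64(-128), np.int64(-88), np.int64(77)), (np.int64(-141), np.int64(-86), np.int64(71))]
```

View pics/c4.png

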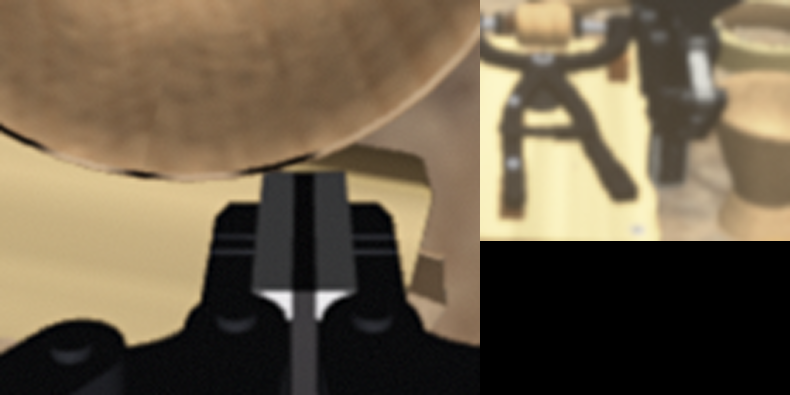

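Emit:
drive_tool --plan '[[0, [0, 0, 0.15], [0, 0, 0]], [0, [0, 0, 0.3], [0, 0, 0]], [0, [0, 0, 0.4], [0, 0, 0]], [0, [0, 0, 0.5], [0, 0, 0]], [0, [0, 0, 0.5], [0, 0, 0]]]'

```text
time_s: 5.65
tool_pos: [0.5823, -0.1977, -0.0081]
orientation: [0.971, -0.238, -0.0, 0.0]
ft_force: [-1.3, -0.2, 0.6]
grip_width: -0.001
grasp_force: 0.0
```

Emit:
drive_tool --plan '[[0, [-0.1, 0, 0], [0, 0, 0]], [0, [-0.2, 0, 0], [0, 0, 0]], [0, [-0.3, 0, 0], [0, 0, 0]], [0, [-0.4, 0, 0], [0, 0, 0]], [0, [-0.4, 0, 0], [0, 0, 0]]]'

```text
time_s: 6.15
tool_pos: [0.572, -0.1921, -0.0073]
orientation: [0.971, -0.238, 0.0, -0.0]
ft_force: [0.9, -1.5, -0.5]
grip_width: 0.001
grasp_force: 0.6
```

Emit:
drive_tool --plan '[[0, [-0.1, 0, 0], [0, 0, 0]], [0, [-0.2, 0, 0], [0, 0, 0]], [0, [-0.2, 0, 0], [0, 0, 0]]]'

```text
time_s: 6.45
tool_pos: [0.5667, -0.1894, -0.0074]
orientation: [0.971, -0.238, 0.0, 0.0]
ft_force: [2.2, -2.1, 0.4]
grip_width: -0.001
grasp_force: 1.2
```

Emit:
drive_tool --plan '[[0, [-0.1, 0, 0], [0, 0, 0]], [0, [-0.2, 0, 0], [0, 0, 0]], [0, [-0.2, 0, 0], [0, 0, 0]]]'

```text
time_s: 6.75
tool_pos: [0.5623, -0.187, -0.0071]
orientation: [0.971, -0.238, 0.001, 0.0]
ft_force: [3.9, -5.6, -1.4]
grip_width: -0.001
grasp_force: 2.8
```

Emit:
drive_tool --plan '[[0, [-0.05, 0, 0], [0, 0, 0]], [0, [-0.1, 0, 0], [0, 0, 0]], [0, [-0.1, 0, 0], [0, 0, 0]]]'

```text
time_s: 7.05
tool_pos: [0.5601, -0.1859, -0.007]
orientation: [0.971, -0.238, 0.001, 0.0]
ft_force: [4.6, -7.6, -1.0]
grip_width: -0.003
grasp_force: 3.6
```

```bash
cat > st.py <<'E'
from h import *
import sys
s=ctrl.state();p=inv(s['tool_pos']);f=inv(np.r_[s['ft_force'][:2]/1000+T]);print(s['time_s'],p.round(1),s['tool_pos'][2].round(4),'F',f.round(1),s['ft_force'][2].round(1),'M',s['moment'].round(2))
E
python3 st.py
```

```text
7.05 [-138.   -54.4] -0.007 F [-3.2 -8.3] -1.0 M [-2.7  -1.56  0.08]
```

Emit:
drive_tool --plan '[[0, [-0.05, 0, 0], [0, 0, 0]], [0, [-0.1, 0, 0], [0, 0, 0]], [0, [-0.1, 0, 0], [0, 0, 0]]]'

```text
time_s: 7.35
tool_pos: [0.5575, -0.1847, -0.0069]
orientation: [0.971, -0.238, 0.001, 0.0]
ft_force: [4.3, -8.4, -0.5]
grip_width: -0.006
grasp_force: 3.7
```

```bash
python3 st.py
```

```text
7.35 [-138.6  -51.6] -0.0069 F [-4.  -8.5] -0.5 M [-2.91 -1.52  0.09]
```

Emit:
drive_tool --plan '[[0, [0, 0.06, 0], [0, 0, 0]], [0, [0, 0.12, 0], [0, 0, 0]], [0, [0, 0.12, 0], [0, 0, 0]]]'

```text
time_s: 7.65
tool_pos: [0.5567, -0.1867, -0.007]
orientation: [0.971, -0.238, 0.002, -0.001]
ft_force: [6.3, -0.9, -1.0]
grip_width: 0.001
grasp_force: 2.7
```

```bash
python3 st.py
```

```text
7.65 [-140.7  -52.1] -0.007 F [ 3.1 -5.5] -1.0 M [-0.26 -2.12  0.04]
```

Emit:
drive_tool --plan '[[0, [-0.05, 0.01, 0], [0, 0, 0]], [0, [-0.1, 0.02, 0], [0, 0, 0]], [0, [-0.1, 0.02, 0], [0, 0, 0]]]'

```text
time_s: 7.95
tool_pos: [0.5549, -0.1859, -0.0067]
orientation: [0.971, -0.238, 0.003, -0.001]
ft_force: [8.2, -1.5, -1.6]
grip_width: 0.001
grasp_force: 4.1
```

```bash
python3 st.py
```

```text
7.95 [-141.2  -50.2] -0.0067 F [ 3.9 -7.4] -1.6 M [-0.67 -2.93 -0.01]
```

```bash
cat >> st.py <<'E'
print('TAB N',((p[0]*f[1]-p[1]*f[0]+s['moment'][2]*1000)/146).round(2))
E
python3 st.py
```

```text
7.95 [-141.2  -50.2] -0.0067 F [ 3.9 -7.4] -1.6 M [-0.67 -2.93 -0.01]
TAB N 8.45
```

Emit:
drive_tool --plan '[[0, [-0.05, 0.01, 0], [0, 0, 0]], [0, [-0.1, 0.02, 0], [0, 0, 0]], [0, [-0.1, 0.02, 0], [0, 0, 0]]]'

```text
time_s: 8.25
tool_pos: [0.5529, -0.185, -0.0065]
orientation: [0.971, -0.238, 0.004, -0.001]
ft_force: [9.7, -1.6, -4.4]
grip_width: -0.001
grasp_force: 5.1
```

```bash
python3 st.py
```

```text
8.25 [-141.7  -48.2] -0.0065 F [ 4.7 -8.7] -4.4 M [-0.75 -3.74 -0.03]
TAB N 9.76
```

Emit:
drive_tool --plan '[[0, [-0.05, 0.01, 0], [0, 0, 0]], [0, [-0.07, 0.015, 0], [0, 0, 0]], [0, [-0.07, 0.015, 0], [0, 0, 0]]]'

```text
time_s: 8.55
tool_pos: [0.5516, -0.1844, -0.0063]
orientation: [0.971, -0.238, 0.004, -0.001]
ft_force: [11.8, -1.3, -3.6]
grip_width: 0.002
grasp_force: 5.6
```

```bash
python3 st.py
```

```text
8.55 [-142.   -46.7] -0.0063 F [  6.2 -10.1] -3.6 M [-0.69 -4.18 -0.07]
TAB N 11.38
```

Emit:
drive_tool --plan '[[0, [-0.02, 0.0, 0], [0, 0, 0]], [0, [-0.04, 0.0, 0], [0, 0, 0]], [0, [-0.04, 0.0, 0], [0, 0, 0]]]'

```text
time_s: 8.85
tool_pos: [0.551, -0.1841, -0.0062]
orientation: [0.971, -0.238, 0.005, -0.001]
ft_force: [12.8, -2.8, -5.2]
grip_width: -0.003
grasp_force: 6.5
```

```bash
python3 st.py
python3 - <<'E'
from h import *
snap('wrist','w4');z=load('w4')
s=ctrl.state();print(s['tool_pos'])
p=cv2.imread('pics/w4.png');cv2.imwrite('pics/c5.png',cv2.resize(p[180:340,0:340],None,fx=2.3,fy=2.3,interpolation=cv2.INTER_CUBIC))
E
```

```text
8.85 [-142.1  -46.1] -0.0062 F [  5.6 -11.8] -5.2 M [-1.3  -4.61 -0.06]
TAB N 12.88
[ 0.55104124 -0.1841016  -0.00618119]
```

View pics/c5.png

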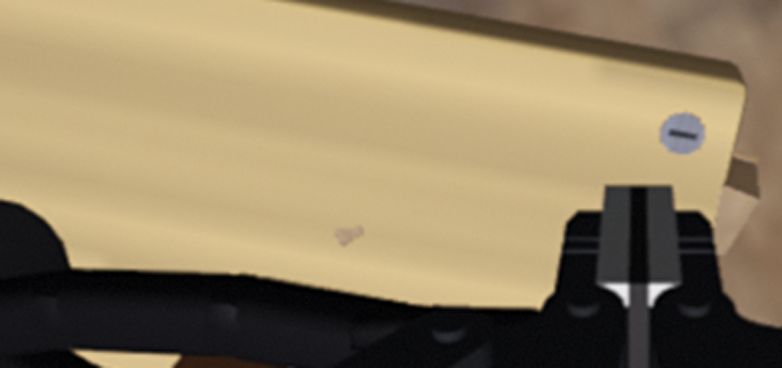

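The crop shows the handle swung in and the fingers firmly on the outer side of the tab. I'll measure the handle angle and look at the button by depth numbers only.

Run:
```python
from h import *
z=load('w4')
for u,v in((106,300),(150,304),(187,313),(226,314)): print(inv(px(z,u,v,.047)).round(1),px(z,u,v+8)[2].round(3),inv(px(z,u,v+8)).round(1))
```

```text
[-69.6 -30.2] 0.048 [-70.3 -27.1]
[-88.8 -32. ] 0.046 [-88.7 -27.2]
[-105.   -30.6] 0.081 [-111.4  -52.3]
[-121.6  -33.3] 0.073 [-123.4  -48.5]
```

Emit:
drive_tool --plan '[[0, [-0.02, 0.0, 0], [0, 0, 0]], [0, [-0.03, 0.0, 0], [0, 0, 0]], [0, [-0.03, 0.0, 0], [0, 0, 0]]]'

```text
time_s: 9.2
tool_pos: [0.5507, -0.1839, -0.006]
orientation: [0.971, -0.238, 0.005, -0.001]
ft_force: [14.3, -4.2, -4.7]
grip_width: 0.001
grasp_force: 7.2
```

```bash
python3 st.py
```

```text
9.2 [-142.1  -45.7] -0.006 F [  5.4 -13.9] -4.7 M [-1.78 -4.89 -0.09]
TAB N 14.63
```

Emit:
drive_tool --plan '[[0, [-0.01, 0.0, 0], [0, 0, 0]], [0, [-0.01, 0.0, 0], [0, 0, 0]], [0, [-0.01, 0, 0], [0, 0, 0]]]'

```text
time_s: 9.5
tool_pos: [0.5505, -0.1838, -0.006]
orientation: [0.971, -0.238, 0.005, -0.001]
ft_force: [14.4, -5.6, -4.7]
grip_width: 0.005
grasp_force: 7.3
```

```bash
python3 st.py
```

```text
9.5 [-142.2  -45.5] -0.006 F [  4.3 -14.8] -4.7 M [-1.83 -4.96 -0.11]
TAB N 15.05
```

Emit:
drive_tool --plan '[[0, [0.05, 0, 0], [0, 0, 0]], [0, [0.1, 0, 0], [0, 0, 0]], [0, [0.1, 0, 0], [0, 0, 0]]]'

```text
time_s: 9.8
tool_pos: [0.5516, -0.1846, -0.0066]
orientation: [0.971, -0.238, 0.004, -0.001]
ft_force: [10.6, -0.3, -3.4]
grip_width: -0.0
grasp_force: 4.8
```

```bash
python3 st.py
```

```text
9.8 [-142.1  -46.9] -0.0066 F [ 6.2 -8.6] -3.4 M [-0.37 -3.79 -0.12]
TAB N 9.53
```

Emit:
drive_tool --plan '[[0, [0.1, 0, 0], [0, 0, 0]], [0, [0.2, 0, 0], [0, 0, 0]], [0, [0.2, 0, 0], [0, 0, 0]]]'

```text
time_s: 10.1
tool_pos: [0.5515, -0.1876, -0.008]
orientation: [0.971, -0.238, -0.001, 0.0]
ft_force: [-0.5, 0.7, -0.3]
grip_width: 0.001
grasp_force: 0.0
```

```bash
python3 st.py
```

```text
10.1 [-144.6  -48.6] -0.008 F [0.3 0.8] -0.3 M [-0.05  0.04  0.  ]
TAB N -0.73
```

Emit:
drive_tool --plan '[[0, [0.3, 0, 0], [0, 0, 0]], [0, [0.4, 0, -0.3], [0, 0, 0]], [0, [0.4, 0, -1.2], [0, 0, 0]], [0, [0.4, 0, -2.2], [0, 0, 0]], [0, [0.4, 0, -3], [0, 0, 0]], [0, [0.4, 0, -3], [0, 0, 0]], [0, [0.4, 0, -3], [0, 0, 0]], [0, [0.4, 0, -3], [0, 0, 0]], [0, [0.4, 0, -3], [0, 0, 0]], [0, [0.4, 0, -3], [0, 0, 0]]]'

```text
time_s: 11.1
tool_pos: [0.5624, -0.1933, 0.0816]
orientation: [0.971, -0.238, -0.001, 0.0]
ft_force: [0.3, 0.2, -0.0]
grip_width: -0.001
grasp_force: 0.0
```

```bash
python3 st.py
python3 - <<'E'
from h import *
snap('wrist','w5');z=load('w5');C=cloud(z)
q=C.reshape(-1,3);m=(q[:,2]>.045)&(q[:,2]<.056)
L=np.array([inv(a) for a in q[m]])
for x in range(-165,-60,6):
  for nm,sel in(('b',L[(abs(L[:,0]-x)<1.5)&(abs(L[:,1])<70)]),):
    y=np.sort(sel[:,1]);
    if len(y): g=np.split(y,np.where(np.diff(y)>4)[0]+1);print(x,[(round(a[0],1),round(a[-1],1),len(a)) for a in g if len(a)>3])
a=cv2.imread('pics/w5.png');cv2.imwrite('pics/c6.png',a)
E
```

```text
11.1 [-142.4  -60.8] 0.0816 F [ 0.3 -0.1] -0.0 M [ 0.   -0.04 -0.01]
TAB N 0.16
-159 [(np.float64(-38.1), np.float64(-29.2), 36)]
-153 [(np.float64(-39.3), np.float64(-36.5), 30)]
-147 [(np.float64(-38.3), np.float64(-35.4), 31)]
-141 [(np.float64(-37.5), np.float64(-34.8), 31)]
-135 [(np.float64(-36.1), np.float64(-25.8), 81)]
-129 [(np.float64(-35.6), np.float64(-21.5), 85)]
-123 [(np.float64(-32.3), np.float64(-18.5), 94), (np.float64(5.8), np.float64(13.1), 47)]
-117 [(np.float64(-31.2), np.float64(-17.2), 94), (np.float64(5.9), np.float64(18.1), 75)]
-111 [(np.float64(-30.2), np.float64(-16.6), 93), (np.float64(6.2), np.float64(19.4), 81)]
-105 [(np.float64(-34.2), np.float64(-25.9), 26)]
-99 [(np.float64(-35.5), np.float64(-34.7), 4)]
-93 [(np.float64(-28.4), np.float64(-14.7), 57), (np.float64(6.3), np.float64(16.1), 66)]
-87 [(np.float64(-28.3), np.float64(-14.0), 94), (np.float64(7.0), np.float64(20.4), 78)]
-81 [(np.float64(-28.5), np.float64(-14.5), 92), (np.float64(7.2), np.float64(21.3), 84)]
-75 [(np.float64(-28.6), np.float64(-14.4), 96), (np.float64(7.6), np.float64(21.9), 84)]
-69 [(np.float64(-27.8), np.float64(-14.7), 91), (np.float64(8.5), np.float64(21.7), 87)]
-63 [(np.float64(-27.4), np.float64(-13.9), 96), (np.float64(7.2), np.float64(21.3), 87)]
```

Emit:
drive_tool --plan '[[0, [0, 0, 0], [0, 0, 0]], [0, [0, 0, 0], [0, 0, 0]], [0, [0, 0, 0], [0, 0, 0]], [0, [0, 0, 0], [0, 0, 0]], [0, [0, 0, 0], [0, 0, 0]], [0, [0, 0, 0], [0, 0, 0]], [0, [0, 0, 0], [0, 0, 0]], [0, [0, 0, 0], [0, 0, 0]], [0, [0, 0, 0], [0, 0, 0]], [0, [0, 0, 0], [0, 0, 0]]]'

```text
time_s: 12.15
tool_pos: [0.5629, -0.1933, 0.0824]
orientation: [0.971, -0.238, 0.0, 0.0]
ft_force: [-0.7, -0.2, -0.5]
grip_width: -0.001
grasp_force: 0.0
```

Emit:
drive_tool --plan '[[0, [0, 0, 0], [0, 0, 0]], [0, [0, 0, 0], [0, 0, 0]], [0, [0, 0, 0], [0, 0, 0]], [0, [0, 0, 0], [0, 0, 0]], [0, [0, 0, 0], [0, 0, 0]], [0, [0, 0, 0], [0, 0, 0]], [0, [0, 0, 0], [0, 0, 0]], [0, [0, 0, 0], [0, 0, 0]], [0, [0, 0, 0], [0, 0, 0]], [0, [0, 0, 0], [0, 0, 0]]]'

```text
time_s: 13.15
tool_pos: [0.5629, -0.1933, 0.0824]
orientation: [0.971, -0.238, -0.0, 0.0]
ft_force: [0.3, 0.4, -0.0]
grip_width: -0.002
grasp_force: 0.0
```

Emit:
drive_tool --plan '[[0, [0, 0, 0], [0, 0, 0]], [0, [0, 0, 0], [0, 0, 0]], [0, [0, 0, 0], [0, 0, 0]], [0, [0, 0, 0], [0, 0, 0]], [0, [0, 0, 0], [0, 0, 0]], [0, [0, 0, 0], [0, 0, 0]], [0, [0, 0, 0], [0, 0, 0]], [0, [0, 0, 0], [0, 0, 0]], [0, [0, 0, 0], [0, 0, 0]], [0, [0, 0, 0], [0, 0, 0]]]'

```text
time_s: 14.15
tool_pos: [0.5629, -0.1933, 0.0824]
orientation: [0.971, -0.238, 0.0, -0.0]
ft_force: [-0.3, -0.4, -0.2]
grip_width: 0.003
grasp_force: 0.0
```

Emit:
drive_tool --plan '[[0, [-0.6, -0.1, 0], [0, 0, 0]], [0, [-1.01, -0.16, 0.3], [0, 0, 0]], [0, [-1.01, -0.16, 1.2], [0, 0, 0]], [0, [-1.01, -0.16, 1.8], [0, 0, 0]], [0, [-1.01, -0.16, 2.0], [0, 0, 0]], [0, [-1.01, -0.16, 2.0], [0, 0, 0]], [0, [-1.01, -0.16, 2.0], [0, 0, 0]]]'

```text
time_s: 14.85
tool_pos: [0.5389, -0.1752, 0.0231]
orientation: [0.971, -0.238, 0.0, 0.0]
ft_force: [0.1, -0.2, -0.1]
grip_width: -0.001
grasp_force: 0.0
```

Emit:
drive_tool --plan '[[0, [0, 0, 0.07], [0, 0, 0]], [0, [0, 0, 0.13], [0, 0, 0]], [0, [0, 0, 0.13], [0, 0, 0]]]'

```text
time_s: 15.15
tool_pos: [0.5384, -0.175, 0.0187]
orientation: [0.971, -0.238, 0.0, -0.0]
ft_force: [-0.4, 0.8, 0.3]
grip_width: -0.001
grasp_force: 0.0
```

```bash
python3 st.py
```

```text
15.15 [-142.6  -30.5] 0.0187 F [0.4 0.8] 0.3 M [0.01 0.03 0.01]
TAB N -0.66
```

Now creep down.

Emit:
drive_tool --plan '[[0, [0, 0, 0.05], [0, 0, 0]], [0, [0, 0, 0.1], [0, 0, 0]], [0, [0, 0, 0.1], [0, 0, 0]]]'

```text
time_s: 15.45
tool_pos: [0.5382, -0.175, 0.0153]
orientation: [0.971, -0.238, -0.0, 0.0]
ft_force: [-0.5, 0.0, -0.5]
grip_width: -0.002
grasp_force: 0.0
```

Emit:
drive_tool --plan '[[0, [0, 0, 0.05], [0, 0, 0]], [0, [0, 0, 0.08], [0, 0, 0]], [0, [0, 0, 0.08], [0, 0, 0]]]'

```text
time_s: 15.75
tool_pos: [0.5392, -0.1751, 0.0134]
orientation: [0.971, -0.238, 0.001, -0.0]
ft_force: [1.1, -0.9, 2.4]
grip_width: 0.001
grasp_force: 1.1
```

Emit:
drive_tool --plan '[[0, [0, 0, 0.03], [0, 0, 0]], [0, [0, 0, 0.06], [0, 0, 0]], [0, [0, 0, 0.06], [0, 0, 0]]]'

```text
time_s: 16.05
tool_pos: [0.5388, -0.1751, 0.0115]
orientation: [0.971, -0.238, 0.0, -0.0]
ft_force: [1.5, -0.8, 4.5]
grip_width: -0.006
grasp_force: 2.2
```

Emit:
drive_tool --plan '[[0, [0, 0, 0.05], [0, 0, 0]], [0, [0, 0, 0.1], [0, 0, 0]], [0, [0, 0, 0.1], [0, 0, 0]]]'

```text
time_s: 16.35
tool_pos: [0.5388, -0.1753, 0.0088]
orientation: [0.971, -0.238, 0.001, 0.0]
ft_force: [1.3, -1.4, 8.3]
grip_width: -0.0
grasp_force: 3.9
```

Emit:
drive_tool --plan '[[0, [0.1, -0.02, 0], [0, 0, 0]], [0, [0.2, -0.04, 0], [0, 0, 0]], [0, [0.3, -0.06, 0], [0, 0, 0]], [0, [0.3, -0.06, 0], [0, 0, 0]]]'

```text
time_s: 16.75
tool_pos: [0.5475, -0.1783, 0.0089]
orientation: [0.971, -0.238, 0.0, 0.0]
ft_force: [-0.7, -4.3, 7.3]
grip_width: 0.004
grasp_force: 4.0
```

```bash
python3 st.py
```

```text
16.75 [-139.6  -39.8] 0.0089 F [-3.8 -2.1] 7.3 M [-1.42 -0.08 -0.01]
TAB N 0.9
```

Emit:
drive_tool --plan '[[0, [0.1, -0.05, 0], [0, 0, 0]], [0, [0.2, -0.1, 0], [0, 0, 0]], [0, [0.3, -0.13, 0], [0, 0, 0]], [0, [0.4, -0.17, 0], [0, 0, 0]], [0, [0.5, -0.18, 0], [0, 0, 0]], [0, [0.5, -0.18, 0], [0, 0, 0]]]'

```text
time_s: 17.35
tool_pos: [0.5595, -0.1798, 0.0077]
orientation: [0.971, -0.239, -0.003, 0.001]
ft_force: [-6.8, -0.8, 10.2]
grip_width: -0.001
grasp_force: 5.0
```

```bash
python3 st.py
```

```text
17.35 [-133.5  -50.2] 0.0077 F [-4.7  4.9] 10.2 M [0.14 2.48 0.02]
TAB N -5.97
```

Emit:
drive_tool --plan '[[0, [0, 0, -0.3], [0, 0, 0]], [0, [0, 0, -1], [0, 0, 0]], [0, [0, 0, -2], [0, 0, 0]], [0, [0, 0, -3], [0, 0, 0]], [0, [0, 0, -3], [0, 0, 0]], [0, [0, 0, -3], [0, 0, 0]]]'

```text
time_s: 17.95
tool_pos: [0.5629, -0.1794, 0.0988]
orientation: [0.971, -0.238, 0.0, -0.0]
ft_force: [-0.4, 0.5, -0.2]
grip_width: 0.002
grasp_force: 0.0
```

```bash
python3 st.py
python3 - <<'E'
from h import *
snap('wrist','w6');z=load('w6');C=cloud(z)
q=C.reshape(-1,3);m=(q[:,2]>.045)&(q[:,2]<.056)
L=np.array([inv(a) for a in q[m]])
for x in range(-153,-60,12):
    y=np.sort(L[(abs(L[:,0]-x)<1.5)&(abs(L[:,1])<70)][:,1])
    if len(y): g=np.split(y,np.where(np.diff(y)>4)[0]+1);print(x,[(round(a[0],1),round(a[-1],1),len(a)) for a in g if len(a)>3])
to([*cl(67,0),.13],-37.6)
E
```

```text
17.95 [-131.2  -52.6] 0.0988 F [0.2 0.6] -0.2 M [0.02 0.06 0.03]
TAB N -0.26
-153 [(np.float64(-60.3), np.float64(-45.0), 71)]
-141 [(np.float64(-58.9), np.float64(-40.0), 110)]
-129 [(np.float64(-55.3), np.float64(-36.6), 108)]
-117 [(np.float64(-49.5), np.float64(-35.0), 88), (np.float64(6.8), np.float64(15.4), 9)]
-105 [(np.float64(-45.6), np.float64(-28.4), 93)]
-93 [(np.float64(-41.8), np.float64(-28.6), 77), (np.float64(7.7), np.float64(21.6), 72)]
-81 [(np.float64(-39.7), np.float64(-26.4), 85), (np.float64(8.2), np.float64(22.2), 75)]
-69 [(np.float64(-38.3), np.float64(-24.9), 81), (np.float64(9.1), np.float64(21.9), 70)]
[0.6421 0.0097 0.13  ] shift [-0.56 -6.82 -1.07] turn [-0.    0.01  1.25]
```

Emit:
drive_tool --plan '[[48, [-0.56, -6.8, -1.0], [0, 0, 1.25]], [48, [-0.56, -6.8, -1.0], [0, 0, 1.25]], [48, [-0.56, -6.8, -1.0], [0, 0, 1.25]], [48, [-0.56, -6.8, -1.0], [0, 0, 1.25]], [48, [-0.56, -6.8, -1.0], [0, 0, 1.25]], [48, [-0.56, -6.8, -1.0], [0, 0, 1.25]], [48, [-0.56, -6.8, -1.0], [0, 0, 1.25]], [48, [-0.56, -6.8, -1.0], [0, 0, 1.25]]]'

```text
time_s: 18.8
tool_pos: [0.6414, 0.0077, 0.1274]
orientation: [0.947, -0.322, -0.001, 0.0]
ft_force: [0.4, 0.0, 0.0]
grip_width: 0.559
grasp_force: 0.0
```

```bash
python3 st.py
python3 - <<'E'
from h import *
snap('wrist','w7');z=load('w7');q=cloud(z).reshape(-1,3)
L=np.array([inv(a) for a in q]);m=(q[:,2]>.054)&(q[:,2]<.066)&(abs(L[:,0]-67)<40)&(abs(L[:,1])<60)
P=L[m];print(len(P),P.mean(0),P.min(0),P.max(0),q[m][:,2].max())
for y in range(-30,36,5):
  s=(abs(L[:,1]-y)<1.5)&(abs(L[:,0]-67)<40)&(q[:,2]>.03)&(q[:,2]<.08)
  if s.any(): k=np.percentile(L[s][:,0],[0,50,100]);print(y,k.round(1),q[s][:,2].max().round(4),L[s][np.argmax(q[s][:,2])].round(1))
V=np.array(z['V']);g=cv2.projectPoints(np.array([[*cl(67,0),.045],[*cl(67,-20),.045],[*cl(67,22),.045]]),cv2.Rodrigues(V[:3,:3])[0],V[:3,3],np.array(z['K']),np.array(z['D']))[0].reshape(-1,2);print(g)
E
```

```text
18.8 [65.  -0.7] 0.1274 F [ 0.2 -0.3] 0.0 M [-0.04 -0.01  0.03]
TAB N 0.06
2028 [67.28367907 -7.69575456] [ 52.62392984 -59.63863067] [82.36007501 47.1782237 ] 0.06375996127476395
-30 [58.1 67.2 76.4] 0.0559 [ 67.2 -30.1]
-25 [52.6 67.2 81.7] 0.0613 [ 70.8 -23.9]
-20 [50.3 67.2 83.4] 0.0632 [ 69.3 -19.9]
-15 [51.2 67.2 83.5] 0.063 [ 65.  -13.8]
-10 [51.  67.2 83.4] 0.0638 [ 69.4 -10.2]
-5 [50.9 67.9 83.6] 0.0633 [68.7 -6.3]
0 [50.8 67.2 83.7] 0.0631 [63.5 -0.8]
5 [50.7 67.2 83.9] 0.0633 [71.   4.6]
10 [50.6 67.3 82.1] 0.0621 [70.3 10.6]
15 [57.9 67.7 77.7] 0.0583 [63.5 13.7]
20 [64.2 67.3 70.5] 0.052 [64.2 18.6]
25 [58.4 65.  72.2] 0.0545 [63.4 26.1]
30 [27.1 65.8 76.4] 0.0554 [69.7 30. ]
35 [27.  33.2 70.7] 0.053 [30.5 35.5]
[[275.39786611 202.7963577 ]
 [275.33380098 178.07626609]
 [275.46644281 228.72172112]]
```

View pics/w7.png

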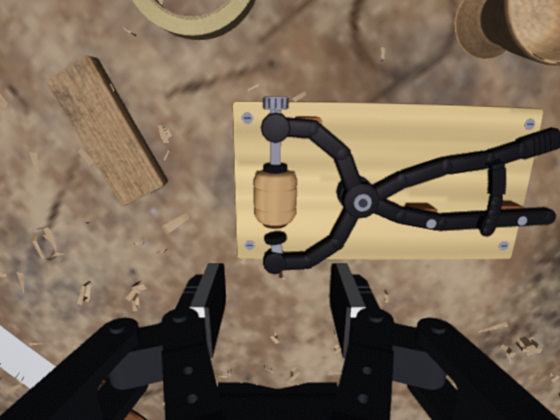

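The last view shows the clamp open, the knob in the cradle at (275,198) with its axis along the clamp, and the fingers straddling its line. Now the grasp.

Run:
```python
from h import *
to([*cl(67,-6),.04],-37.6);to([*cl(67,-6),-.014],-37.6)
```

```text
[0.6468 0.006  0.04  ] shift [ 0.17 -0.07  2.92] turn [ 0.01  0.01 -0.01]
[ 0.6468  0.006  -0.014 ] shift [ 0.18 -0.07  4.72] turn [ 0.01  0.01 -0.01]
```

Emit:
drive_tool --plan '[[48, [0.17, -0.07, 1], [0, 0, 0]], [48, [0.17, -0.07, 2], [0, 0, 0]], [48, [0.17, -0.07, 2.9], [0, 0, 0]], [48, [0.17, -0.07, 3.5], [0, 0, 0]], [48, [0.17, -0.07, 4], [0, 0, 0]], [48, [0.17, -0.07, 4], [0, 0, 0]]]'

```text
time_s: 19.45
tool_pos: [0.646, 0.0063, 0.0061]
orientation: [0.947, -0.323, -0.002, 0.001]
ft_force: [-0.8, -0.2, 0.3]
grip_width: 0.56
grasp_force: 0.0
```

Emit:
drive_tool --plan '[[48, [0, 0, 0.2], [0, 0, 0]], [48, [0, 0, 0.4], [0, 0, 0]], [48, [0, 0, 0.6], [0, 0, 0]], [48, [0, 0, 0.7], [0, 0, 0]], [48, [0, 0, 0.7], [0, 0, 0]]]'

```text
time_s: 19.95
tool_pos: [0.6474, 0.0074, -0.0131]
orientation: [0.947, -0.322, -0.0, 0.0]
ft_force: [-0.9, -0.2, -0.1]
grip_width: 0.562
grasp_force: 0.0
```

```bash
python3 st.py
```

```text
19.95 [68.5 -5.6] -0.0131 F [-0.7  0.6] -0.1 M [ 0.04 -0.02  0.06]
TAB N 0.63
```

Emit:
drive_tool --plan '[[48, [0, 0.04, 0], [0, 0, 0]], [28, [0, 0.04, 0], [0, 0, 0]], [20, [0, 0.04, 0], [0, 0, 0]], [20, [0, 0.04, 0], [0, 0, 0]], [20, [0, 0.04, 0], [0, 0, 0]], [20, [0, 0.04, 0], [0, 0, 0]], [20, [0, 0.04, 0], [0, 0, 0]]]'

```text
time_s: 20.65
tool_pos: [0.6467, 0.006, -0.0122]
orientation: [0.947, -0.322, -0.0, 0.0]
ft_force: [-2.6, -2.6, 5.7]
grip_width: 0.385
grasp_force: 59.6
```

Emit:
drive_tool --plan '[[20, [0, 0, -0.5], [0, 0, 0]], [20, [0, 0, -1.2], [0, 0, 0]], [20, [0, 0, -2.2], [0, 0, 0]], [20, [0, 0, -3.2], [0, 0, 0]], [20, [0, 0, -4.2], [0, 0, 0]], [20, [0, 0, -5], [0, 0, 0]], [20, [0, 0, -5], [0, 0, 0]], [20, [0, 0, -5], [0, 0, 0]]]'

```text
time_s: 21.45
tool_pos: [0.6473, 0.0069, 0.1386]
orientation: [0.947, -0.322, 0.001, -0.001]
ft_force: [-1.3, 1.9, -1.7]
grip_width: 0.377
grasp_force: 59.5
```

Run:
```python
from h import *
s=ctrl.state();print(s['grip_width'],s['ft_force'].round(2),s['time_s'])
to([.520,.375,.14],17);to([.52,.375,.0],17);to([.52,.375,.14])
snap('wrist','w8');z=load('w8');print(z['d'][255:300:8,270].round(3))
```

```text
0.3773291404815574 [-1.26  1.85 -1.71] 21.45
[0.52  0.375 0.14 ] shift [-10.84  -7.14  -0.04] turn [-0.01 -0.01 -6.82]
[0.52  0.375 0.   ] shift [-10.85  -7.13   4.62] turn [-0.01 -0.01 -6.82]
[0.52  0.375 0.14 ] shift [-10.84  -7.14  -0.04] turn [0. 0. 0.]
[0.137 0.131 0.125 0.122 0.121 0.12 ]
```

Emit:
drive_tool --plan '[[20, [-0.6, -0.4, 0], [0, 0, 0]], [20, [-1.8, -1.2, 0], [0, 0, 0]], [20, [-3, -2, 0], [0, 0, 0]], [20, [-4.2, -2.8, 0], [0, 0, 0]], [20, [-5.4, -3.6, 0], [0, 0, 0]], [20, [-6.6, -4.4, 0], [0, 0, 0]], [20, [-7.8, -5.2, 0], [0, 0, 0]], [20, [-9, -6, 0], [0, 0, 0]], [20, [-10.2, -6.8, 0], [0, 0, 0]], [20, [-10.8, -7.1, 0], [0, 0, 0]]]'

```text
time_s: 22.5
tool_pos: [0.5184, 0.3755, 0.1359]
orientation: [0.947, -0.321, -0.0, 0.001]
ft_force: [0.7, -0.3, -0.2]
grip_width: 0.381
grasp_force: 59.6
```

Emit:
drive_tool --plan '[[20, [0, 0, 0.5], [0, 0, 0]], [20, [0, 0, 1.2], [0, 0, 0]], [20, [0, 0, 2], [0, 0, 0]], [20, [0, 0, 2.8], [0, 0, 0]], [20, [0, 0, 3.3], [0, 0, 0]], [20, [0, 0, 3.5], [0, 0, 0]], [20, [0, 0, 3.5], [0, 0, 0]]]'

```text
time_s: 23.2
tool_pos: [0.5195, 0.3719, 0.031]
orientation: [0.947, -0.322, -0.0, 0.001]
ft_force: [-0.2, 0.1, -0.6]
grip_width: 0.38
grasp_force: 59.6
```

Run:
```python
from h import *
s=ctrl.state();print(s['grip_width'],s['ft_force'].round(2),s['time_s'],s['tool_pos'])
snap('wrist','w9');z=load('w9');C=cloud(z)
for v in range(120,300,12): print(v,C[v,[200,240,275,310]].round(3).tolist() if v>230 else C[v,[275]].round(3).tolist())
```

```text
0.3798579411844072 [-0.18  0.12 -0.56] 23.2 [0.51946638 0.37189826 0.03095694]
120 [[0.575, 0.333, 0.019]]
132 [[0.569, 0.337, 0.016]]
144 [[0.564, 0.341, 0.012]]
156 [[0.558, 0.346, 0.011]]
168 [[0.552, 0.35, 0.01]]
180 [[0.547, 0.354, 0.011]]
192 [[0.541, 0.359, 0.011]]
204 [[0.535, 0.363, 0.011]]
216 [[0.529, 0.368, 0.011]]
228 [[0.523, 0.373, 0.01]]
240 [[0.546, 0.413, 0.016], [0.53, 0.395, 0.011], [0.516, 0.378, 0.011], [0.502, 0.361, 0.009]]
252 [[0.54, 0.418, 0.017], [0.523, 0.401, 0.011], [0.537, 0.362, 0.083], [0.495, 0.366, 0.009]]
264 [[0.534, 0.422, 0.019], [0.543, 0.374, 0.09], [0.537, 0.361, 0.094], [0.528, 0.351, 0.094]]
276 [[0.529, 0.427, 0.021], [0.542, 0.374, 0.096], [0.537, 0.362, 0.103], [0.527, 0.353, 0.099]]
288 [[0.524, 0.43, 0.025], [0.538, 0.377, 0.098], [0.534, 0.364, 0.105], [0.524, 0.355, 0.1]]
```

Emit:
drive_tool --plan '[[20, [0, 0, 0.5], [0, 0, 0]], [20, [0, 0, 1], [0, 0, 0]], [20, [0, 0, 1.4], [0, 0, 0]], [20, [0, 0, 1.7], [0, 0, 0]], [20, [0, 0, 1.75], [0, 0, 0]], [20, [0, 0, 1.75], [0, 0, 0]]]'

```text
time_s: 23.85
tool_pos: [0.5202, 0.3729, -0.0201]
orientation: [0.947, -0.322, 0.0, 0.0]
ft_force: [0.3, 0.9, -0.3]
grip_width: 0.38
grasp_force: 59.6
```

Emit:
drive_tool --plan '[[20, [0, 0, 0.05], [0, 0, 0]], [20, [0, 0, 0.1], [0, 0, 0]], [20, [0, 0, 0.1], [0, 0, 0]]]'

```text
time_s: 24.15
tool_pos: [0.5201, 0.3729, -0.023]
orientation: [0.947, -0.322, 0.0, -0.0]
ft_force: [-0.2, 1.1, -1.8]
grip_width: 0.379
grasp_force: 59.6
```

Emit:
drive_tool --plan '[[20, [0, 0, 0.05], [0, 0, 0]], [20, [0, 0, 0.07], [0, 0, 0]], [20, [0, 0, 0.07], [0, 0, 0]]]'

```text
time_s: 24.45
tool_pos: [0.5199, 0.3727, -0.0254]
orientation: [0.947, -0.322, -0.0, 0.0]
ft_force: [0.5, 0.1, -1.3]
grip_width: 0.378
grasp_force: 59.6
```

Emit:
drive_tool --plan '[[20, [0, 0, 0.04], [0, 0, 0]], [20, [0, 0, 0.07], [0, 0, 0]], [20, [0, 0, 0.07], [0, 0, 0]]]'

```text
time_s: 24.75
tool_pos: [0.5201, 0.373, -0.027]
orientation: [0.947, -0.322, 0.0, -0.0]
ft_force: [-1.4, -0.2, 3.3]
grip_width: 0.378
grasp_force: 62.4
```

Emit:
drive_tool --plan '[[20, [0, 0, 0.03], [0, 0, 0]], [20, [0, 0, 0.05], [0, 0, 0]], [20, [0, 0, 0.05], [0, 0, 0]]]'

```text
time_s: 25.05
tool_pos: [0.5202, 0.373, -0.0271]
orientation: [0.947, -0.322, 0.0, -0.0]
ft_force: [-5.1, -2.2, 15.0]
grip_width: 0.381
grasp_force: 68.7
```

Emit:
drive_tool --plan '[[20, [0, 0, -0.04], [0, 0, 0]], [28, [0, 0, -0.04], [0, 0, 0]], [36, [0, 0, -0.04], [0, 0, 0]], [42, [0, 0, -0.04], [0, 0, 0]], [48, [0, 0, -0.04], [0, 0, 0]], [52, [0, 0, -0.04], [0, 0, 0]], [52, [0, 0, -0.04], [0, 0, 0]], [52, [0, 0, -0.04], [0, 0, 0]]]'

```text
time_s: 25.85
tool_pos: [0.52, 0.3728, -0.0278]
orientation: [0.947, -0.322, -0.0, 0.0]
ft_force: [0.2, 0.2, 0.3]
grip_width: 0.608
grasp_force: 0.0
```

Emit:
drive_tool --plan '[[52, [0, 0, -0.3], [0, 0, 0]], [52, [0, 0, -0.8], [0, 0, 0]], [52, [0, 0, -1.6], [0, 0, 0]], [52, [0, 0, -2.6], [0, 0, 0]], [52, [0, 0, -3.6], [0, 0, 0]], [52, [0, 0, -4.6], [0, 0, 0]], [52, [0, 0, -5], [0, 0, 0]], [52, [0, 0, -5], [0, 0, 0]], [52, [0, 0, -5], [0, 0, 0]], [52, [0, 0, -5], [0, 0, 0]]]'

```text
time_s: 26.85
tool_pos: [0.5194, 0.3722, 0.1211]
orientation: [0.947, -0.322, -0.0, 0.001]
ft_force: [0.1, 0.2, 0.4]
grip_width: 0.604
grasp_force: 0.0
```

Run:
```python
from h import *
s=ctrl.state();print(s['time_s'],s['tool_pos'],s['grip_width'])
for i in(1,2):
  snap('wrist','wa');q=cloud(load('wa')).reshape(-1,3)
  m=(q[:,2]>.032)&(q[:,2]<.08)&(np.hypot(q[:,0]-.526,q[:,1]-.363)<.075);P=q[m]
  print(len(P),P.mean(0),P.min(0),P.max(0),cv2.minAreaRect((P[:,:2]*1000).astype(np.float32)))
# rim of dish
r=np.hypot(q[:,0]-.526,q[:,1]-.363);m=(q[:,2]>.036)&(q[:,2]<.048)&(r>.08)&(r<.105);P=q[m][:,:2]
A=np.c_[2*P,np.ones(len(P))];c=np.linalg.lstsq(A,(P**2).sum(1),rcond=None)[0];print('dish',c[:2],np.sqrt(c[2]+c[:2]@c[:2]),len(P))
```

```text
26.85 [0.51936778 0.37220225 0.12111465] 0.603864749761987
1885 [0.52105106 0.37240781 0.03960388] [0.49718759 0.35164262 0.03202568] [0.54258493 0.39454671 0.04479904] ((518.6022338867188, 374.2173767089844), (31.267189025878906, 44.03373336791992), 51.37185287475586)
1904 [0.52116908 0.37245123 0.03972757] [0.49731706 0.35160966 0.0320438 ] [0.54277698 0.39467735 0.04499261] ((518.676513671875, 374.2611999511719), (31.33210563659668, 43.815364837646484), 51.3455696105957)
dish [0.52660252 0.36307274] 0.0882491688006717 9441
```

```bash
python3 -c "
from workcell import ctrl
print(ctrl.finish_job())"
```

```text
the job is handed in; nothing more can be done
None
```

The job is handed in at about 27 s, with no verdict returned: the clamp was locked at about 15 N on the tab, left alone for over 4 s and then opened, and depth readings show the knob at rest in the walnut dish; that the button is home and the ratchet held over 9 N I infer from the push force.

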